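# Point out what goes into the gift basket

## Task

A colleague is about to pack a gift order and asks what goes in: show them by pointing with the fingertips, first at the whole round cheese, then at the small cube-shaped carton, and last at the basket they go into. Each time hold the fingertips still, two or three centimetres above the middle of the thing (for the basket, above the middle of its open mouth), for a good two seconds. Touch and move nothing at all, point at nothing else and pass well above the other things on the way, and at the end draw the hand back a good 20 cm clear of the basket.

Things in the scene. Friction and masses are not known exactly. Their poses are not given: they have to be found in the camera images.
- cheese_wheel: The whole small cheese: an upright drum with grey rind, 98 mm across and 60 mm high, the only full round cheese on the near worktop. Loose. Origin: centre of its underside, z up. 
- wheel_top (a point): Middle of the top face of the whole round cheese, 60 mm above the worktop.
- cracker_carton: Small printed cardboard carton, nearly a cube: 57 x 63 mm and 70 mm high. Loose. Origin: centre of its underside, z up. 
- carton_top (a point): Middle of the carton's top face, 70 mm above the worktop.
- gift_basket: Empty open wicker basket, 225 mm (its x) by 301 mm (its y, over the handles) with its long side pointing roughly away from the robot; rim 140 mm high, a loop handle at each end of its long side rising to 173 mm. Loose, light. Origin: centre of its underside, z up. 
- basket_mouth (a point): Middle of the basket's open mouth, level with the rim, 140 mm above the worktop; nothing is inside below it.
- cheese_wedge: Bystander, not to be pointed at: ribbed wedge of cheese, 96 x 55 mm, 55 mm high. Loose. Origin: centre of its underside, z up. 
- wedge_top (a point): Point over the middle of the ribbed wedge, at its full height of 55 mm.
- cheese_quarter: Bystander, not to be pointed at: pale rinded cheese quarter, 82 x 59 mm, 40 mm high. Loose. Origin: centre of its underside, z up. 
- quarter_top (a point): Point over the middle of the pale quarter, at its full height of 40 mm.
- squat_jar: Bystander, not to be pointed at: squat round screw-lid jar, 62 mm across, 86 mm high. Loose. Origin: centre of its underside, z up. 
- jar_top (a point): Middle of the jar's lid, 86 mm above the worktop. The tall basket handles (173 mm) are the highest things among the work; everything taller stands beyond 0.8 m ahead or on the scale and cutter at the sides.
Mind the look-alikes: they are no part of the job. Leave any purple or turquoise look-alike of the cracker_carton alone.

How it is judged:
By the outcome, as a careful person would: the job done as asked, in the order asked, and still so for the second after the job is handed in, with the robot touching nothing.
It also fails if it takes over 67 s, if anything falls off the work surface, if the arm or the gripper's body presses on something with over 40 N, if the wrist force passes 120 N, or if a joint passes its speed limit or range.

## Robot

A 7-joint arm with a two-finger parallel gripper is mounted at the origin on a cart in front of the work surface, level with it; the furniture and walls round the work are solid. World frame = base frame: x ahead of the robot, y to its left, z up, the work surface at z = 0. Lengths are in mm, angles in rad, forces in N, time in s.
With the tool pointing down it reaches from about 400 to 875 mm from the base axis. Payload 4.4 kg.
Tool frame: the origin (TCP) lies at the very end of the fingers, on their centre line; the grasp point (between the pads) lies 19 mm behind it; z points along the fingers, y is the direction in which the jaws open and shut (so a half turn about z gives the same grasp; the last joint's range is limited). The gripper opens to 85 mm and grips with 20 to 120 N. Pads are 22 mm wide; open, the fingers measure 114 mm over their backs; the gripper's body (76 mm by 85 mm) begins 54 mm behind the grasp point. The pads swing forward as they close: fully open they stand 13 mm farther back than shut.
Start: joints at [1.167, 0.628, 0.038, 1.517, -0.027, 0.996, -0.02], TCP at [215.446, -613.271, 231.313] pointing down, gripper open.
Joint ranges: [-3.06, 3.06], [-0.37, 2.12], [-1.25, 1.32], [0.18, 2.47], [-1.1, 4.24], [0.23, 1.98], [-2.94, 2.94]. Speed limits (rad/s): [2.57, 2.57, 3.14, 3.14, 3.14, 3.14, 3.14].

## Interface

Orientations are given as [roll, pitch, yaw] about the fixed x, y, z axes, in that order (R = Rz(yaw) Ry(pitch) Rx(roll)).
In Python, from cell import read_state, get_image, calibration, finish_job gives the robot as it stands. The module is installed in compiled form; this text tells all that it offers.
- The arm moves only by the tool apply_moves, never from a script. Its argument "increments" is a list of rows, each an object of numbers: "tx", "ty", "tz": the shift along the world's x, y, z in m; "rx", "ry", "rz": the turn, a rotation vector about the world's x, y, z in units of 5 degrees (1.0 is 5 degrees); "claw": the finger opening in m, from 0 to 0.0854. In form: [{"tx": .., "ty": .., "tz": .., "rx": .., "ry": .., "rz": .., "claw": ..}, ...]. A call has 1 to 12 rows; each row is the pose to reach, as a shift and turn from the pose commanded when the call began; what a row does not reach only later rows make up. A row lasts 1/10 s, in which the tool goes at most 50 mm and 8.59 degrees, less where a joint would pass 70% of its speed; a pose out of reach is approached as far as the arm can. A call with a gripper value outside its range is refused whole. The fingers move at their own pace and stop on an object; the grip force is fixed at half the most. Time passes only in rows, so rows that repeat a pose let the fingers close. It gives the time, the measured TCP pose, the force and the opening at its end, in the units of the state.
- read_state(): the state, without advancing time (a new reading comes with each control period).
- get_image(name): name is "scene" or "top" or "wrist"; returns the picture (400x640x3 uint8, red, green, blue); there is no depth.
- calibration(name): a dict with "camera_matrix" (3x3 intrinsics, pixels), "origin" and "attitude" of the camera in the world. Camera axes: x right, y up, looking along -z (the intrinsics and any distortion apply to the point x, -y, -z); pixel columns grow to the right and rows downward; lengths in mm; the calibration is good to about 2 mm. A picture is of the moment at which its call begins: read the wrist's pose just before it. calibration takes no time and is no camera call; for the wrist camera it gives the pose at the moment of the call.
- finish_job(): hands the job in, once; it reports no verdict.
The state is a dict: "clock": time; "qpos": joint angles; "qd": joint speeds; "tau": joint torques, N m; "eef_pos": TCP position; "tool_rot": TCP orientation; "force": force on the tool from outside, world axes, zero at the start; "torque": the same for the moment, N m; "width": finger opening in mm.
Only numpy, scipy, OpenCV 4.12 (cv2) and the standard library are available. Lean on these libraries where they do the work, as an engineer would, in place of code of your own. Each camera call takes 0.05 s, during which the arm holds its last target. There are 200 camera calls.

## Working session

There is one attempt and no reset: what is moved stays moved. The work goes in short steps, Python scripts to look and compute and a tool call to move; the robot and the scene stay as the last step left them, time stands still between calls to the robot, and variables do not carry over. Pictures are saved under pics/ and viewed, about 8 in all and at most 12, crops included, and the job is handed in when it is done.

Besides the shell and the picture viewer there is one more tool, called after ">>>" as name(argument=value, ...), one argument or row to a line, values as JSON. apply_moves: Moves the arm, as the interface text tells. Its arguments: {"type":"object","properties":{"increments":{"type":"array"}},"required":["increments"]}

```bash
mkdir -p pics; cat > h.py <<'E'
import numpy as np, cv2
from cell import *
def ray(name,px,z,cal=None):
    c=cal or calibration(name);K=np.array(c["camera_matrix"],float);o=np.array(c["origin"],float)
    A=np.array(c["attitude"],float)
    if A.shape!=(3,3):
        from scipy.spatial.transform import Rotation as R
        A=R.from_euler('xyz',A.ravel()).as_matrix()
    p=np.linalg.inv(K)@[px[0],px[1],1]; d=A@[p[0],-p[1],-p[2]]
    return o+d*(z-o[2])/d[2]
E
python3 - <<'E'
from h import *
for n in("scene","top"):
    cv2.imwrite(f"pics/{n}0.png",get_image(n)[:,:,::-1]); print(n,calibration(n))
print(read_state())
E
```

```text
scene {'camera_matrix': array([[497.41651735,   0.        , 311.20157566],
       [  0.        , 497.41651735, 199.34563339],
       [  0.        ,   0.        ,   1.        ]]), 'origin': array([-310.67866432,  739.02658299,  752.09046361]), 'attitude': array([ 1.08530489,  0.00593143, -2.27565016])}
top {'camera_matrix': array([[368.12898336,   0.        , 321.43941267],
       [  0.        , 368.12898336, 195.83194637],
       [  0.        ,   0.        ,   1.        ]]), 'origin': array([ 428.66595225,  -48.04535326, 1201.73673133]), 'attitude': array([ 0.13519198, -0.00852316, -1.59089742])}
{'clock': 0.1, 'qpos': array([ 1.1672101 ,  0.62926716,  0.0384509 ,  1.5182979 , -0.02701227,
        0.99624911, -0.01999666]), 'qd': array([ 0.00082638, -0.00166603, -0.00014487, -0.0035816 , -0.00015017,
        0.00087186, -0.001819  ]), 'tau': array([ 2.43136747e-03, -5.64532220e+01,  1.23044115e+00, -1.93968952e+01,
        1.13060296e-02,  5.52853962e-03,  1.85685093e-05]), 'eef_pos': array([ 215.25201487, -612.72994157,  230.46280324]), 'tool_rot': array([-3.13988921e+00,  1.15074751e-05,  3.37777252e-01]), 'force': array([-1.00864273,  0.33042254, -0.29874821]), 'torque': array([ 0.00334026, -0.02561777,  0.00926983]), 'width': 85.30632071542563}
```

View pics/scene0.png

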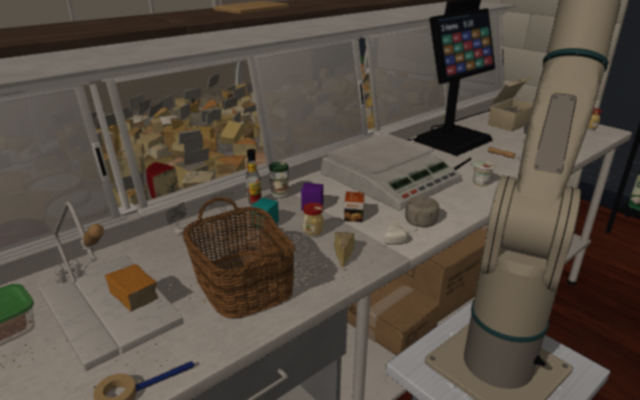

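View pics/top0.png

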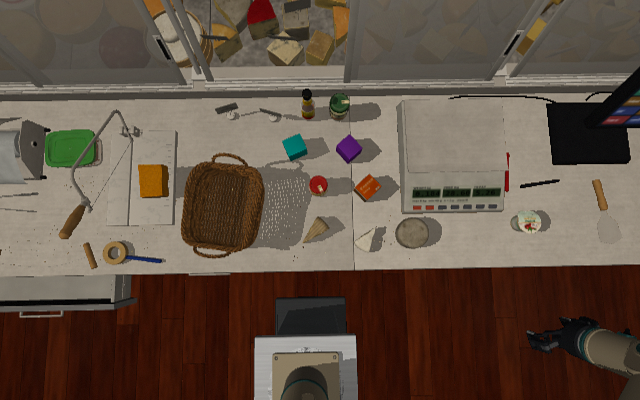

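The top view shows the grey cheese wheel at about (412,233), the orange carton at (368,187) and the basket at about (222,205). The look-alikes are turquoise (294,147) and purple (348,149). I'll take a closer crop to find the centres.

```bash
python3 - <<'E'
from h import *
im=cv2.imread("pics/top0.png")
a=cv2.resize(im[145:260,170:440],None,fx=2.9,fy=2.9,interpolation=cv2.INTER_CUBIC)
cv2.imwrite("pics/crop.png",a)
print("wheel",ray("top",(412,232),60),"carton",ray("top",(369,186),70))
for p in[(222,154),(222,253),(183,205),(264,205)]: print("basket",p,ray("top",p,140))
E
```

```text
wheel [ 465.47638916 -338.89929352   60.        ] carton [ 610.50600571 -209.65497426   70.        ]
basket (222, 154) [702.93108501 230.76037064 140.        ]
basket (222, 253) [414.17926639 226.07973706 140.        ]
basket (183, 205) [553.71232795 340.80422134 140.        ]
basket (264, 205) [549.23134181 106.92712122 140.        ]
```

View pics/crop.png

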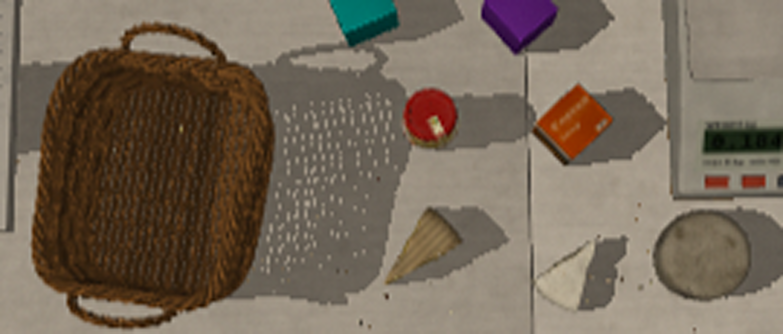

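```bash
python3 - <<'E'
from h import *
f=lambda u,v:(170+u/2.9,145+v/2.9)
for n,u,v,z in[("wheel",704,254,60),("carton",575,120,70),("bask",149.5,178,140),("h1",173,27,173),("h2",122,323,173),("jar",431,116,86),("wedge",425,245,50),("quarter",570,275,35)]: print(n,ray("top",f(u,v),z).round(0))
E
```

```text
wheel [ 464. -341.   60.]
carton [ 609. -207.   70.]
bask [548. 230. 140.]
h1 [693. 200. 173.]
h2 [406. 245. 173.]
jar [614. -53.  86.]
wedge [480. -44.  50.]
quarter [ 445. -200.   35.]
```

>>> apply_moves(
  increments=[
    {"tx":0.03,"ty":-0.0,"tz":0.02,"claw":0},
    {"tx":0.06,"ty":0.05,"tz":0.03,"claw":0},
    {"tx":0.1,"ty":0.09,"tz":0.03,"claw":0},
    {"tx":0.13,"ty":0.125,"tz":0.03,"claw":0},
    {"tx":0.16,"ty":0.16,"tz":0.03,"claw":0},
    {"tx":0.19,"ty":0.195,"tz":0.03,"claw":0},
    {"tx":0.22,"ty":0.23,"tz":0.03,"claw":0},
    {"tx":0.24,"ty":0.26,"tz":0.03,"claw":0},
    {"tx":0.25,"ty":0.273,"tz":0.03,"claw":0},
    {"tx":0.25,"ty":0.273,"tz":0.03,"claw":0},
    {"tx":0.25,"ty":0.273,"tz":0.03,"claw":0},
    {"tx":0.25,"ty":0.273,"tz":0.03,"claw":0},
  ],
)

```text
$.increments[0]: bad value
```

```bash
python3 - <<'E'
from h import *
s=read_state();print({k:np.round(s[k],2) for k in("clock","qpos","eef_pos","tool_rot","force","width")})
print(calibration("wrist"))
cv2.imwrite("pics/w1.png",get_image("wrist")[:,:,::-1])
E
```

```text
{'clock': np.float64(0.1), 'qpos': array([ 1.17,  0.63,  0.04,  1.52, -0.03,  1.  , -0.02]), 'eef_pos': array([ 215.25, -612.73,  230.46]), 'tool_rot': array([-3.14,  0.  ,  0.34]), 'force': array([-1.01,  0.33, -0.3 ]), 'width': np.float64(85.31)}
{'camera_matrix': array([[300.7154823 ,   0.        , 317.50067428],
       [  0.        , 300.7154823 , 203.04379018],
       [  0.        ,   0.        ,   1.        ]]), 'origin': array([ 276.83091889, -591.27893135,  374.15204648]), 'attitude': array([-0.26038744,  0.0020314 , -1.23286639])}
```

View pics/w1.png

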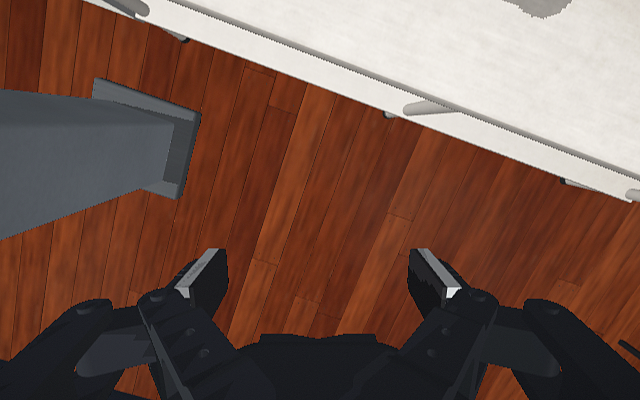

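The row was refused, probably because some keys were missing, so the arm hasn't moved. The wrist picture shows only floor, the table edge and the open fingers. I'll retry with all keys given.

>>> apply_moves(
  increments=[
    {"tx":0.03,"ty":0.02,"tz":0.02,"rx":0,"ry":0,"rz":0,"claw":0.0},
    {"tx":0.06,"ty":0.05,"tz":0.03,"rx":0,"ry":0,"rz":0,"claw":0.0},
    {"tx":0.09,"ty":0.085,"tz":0.03,"rx":0,"ry":0,"rz":0,"claw":0.0},
    {"tx":0.12,"ty":0.12,"tz":0.03,"rx":0,"ry":0,"rz":0,"claw":0.0},
    {"tx":0.15,"ty":0.155,"tz":0.03,"rx":0,"ry":0,"rz":0,"claw":0.0},
    {"tx":0.18,"ty":0.19,"tz":0.03,"rx":0,"ry":0,"rz":0,"claw":0.0},
    {"tx":0.21,"ty":0.225,"tz":0.03,"rx":0,"ry":0,"rz":0,"claw":0.0},
    {"tx":0.235,"ty":0.255,"tz":0.03,"rx":0,"ry":0,"rz":0,"claw":0.0},
    {"tx":0.25,"ty":0.273,"tz":0.03,"rx":0,"ry":0,"rz":0,"claw":0.0},
    {"tx":0.25,"ty":0.273,"tz":0.03,"rx":0,"ry":0,"rz":0,"claw":0.0},
    {"tx":0.25,"ty":0.273,"tz":0.03,"rx":0,"ry":0,"rz":0,"claw":0.0},
    {"tx":0.25,"ty":0.273,"tz":0.03,"rx":0,"ry":0,"rz":0,"claw":0.0},
  ],
)

```text
clock: 1.35
eef_pos: [464.2, -341.7, 261.2]
tool_rot: [3.141, 0.001, 0.336]
force: [-0.8, 0.1, 0.5]
width: 0.0
```

```bash
python3 - <<'E'
from h import *
s=read_state();print({k:np.round(s[k],2) for k in("clock","qpos","eef_pos","tool_rot","force","width")})
print(calibration("wrist"))
cv2.imwrite("pics/w2.png",get_image("wrist")[:,:,::-1])
E
```

```text
{'clock': np.float64(1.35), 'qpos': array([ 0.57,  0.49,  0.02,  1.69, -0.01,  0.96, -0.64]), 'eef_pos': array([ 464.19, -341.7 ,  261.19]), 'tool_rot': array([3.14, 0.  , 0.34]), 'force': array([-0.85,  0.07,  0.51]), 'width': np.float64(0.05)}
{'camera_matrix': array([[300.7154823 ,   0.        , 317.50067428],
       [  0.        , 300.7154823 , 203.04379018],
       [  0.        ,   0.        ,   1.        ]]), 'origin': array([ 525.87539641, -320.04708146,  404.76699469]), 'attitude': array([-2.61568495e-01, -5.84730609e-05, -1.23514424e+00])}
```

View pics/w2.png

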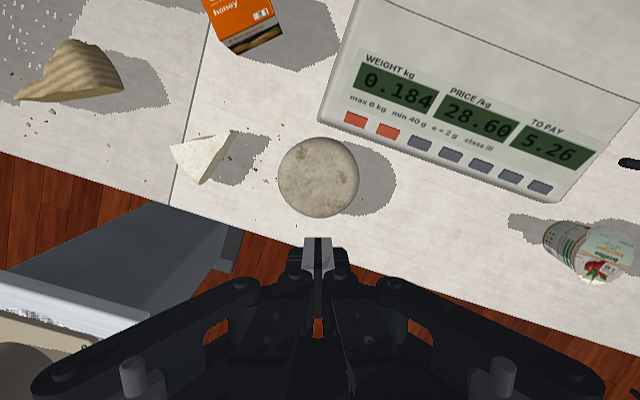

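The closed fingertips are at (317,240) and the wheel's top is centred at about (319,176). Next I'll cast that ray and check it against the top view.

```bash
python3 - <<'E'
from h import *
c=calibration("wrist")
for p in[(319,176),(319,178)]:print(ray("wrist",p,60,c))
g=cv2.cvtColor(cv2.medianBlur(cv2.imread("pics/w2.png"),5),cv2.COLOR_BGR2GRAY)
r=cv2.HoughCircles(g,cv2.HOUGH_GRADIENT,1,60,param1=80,param2=25,minRadius=34,maxRadius=48);print(r)
if r is not None:
  for q in r[0]:print(ray("wrist",q[:2],60,c))
E
```

```text
[ 469.92977876 -341.5312333    60.        ]
[ 467.71399746 -342.30624667   60.        ]
[[[319.5 179.5  38.5]]]
[ 466.23830797 -343.43824821   60.        ]
```

>>> apply_moves(
  increments=[
    {"tx":0.002,"ty":0,"tz":-0.03,"rx":0,"ry":0,"rz":0,"claw":0.0},
    {"tx":0.002,"ty":0,"tz":-0.06,"rx":0,"ry":0,"rz":0,"claw":0.0},
    {"tx":0.002,"ty":0,"tz":-0.09,"rx":0,"ry":0,"rz":0,"claw":0.0},
    {"tx":0.002,"ty":0,"tz":-0.12,"rx":0,"ry":0,"rz":0,"claw":0.0},
    {"tx":0.002,"ty":0,"tz":-0.145,"rx":0,"ry":0,"rz":0,"claw":0.0},
    {"tx":0.002,"ty":0,"tz":-0.16,"rx":0,"ry":0,"rz":0,"claw":0.0},
    {"tx":0.002,"ty":0,"tz":-0.17,"rx":0,"ry":0,"rz":0,"claw":0.0},
    {"tx":0.002,"ty":0,"tz":-0.176,"rx":0,"ry":0,"rz":0,"claw":0.0},
    {"tx":0.002,"ty":0,"tz":-0.176,"rx":0,"ry":0,"rz":0,"claw":0.0},
    {"tx":0.002,"ty":0,"tz":-0.176,"rx":0,"ry":0,"rz":0,"claw":0.0},
  ],
)

```text
clock: 2.4
eef_pos: [467.8, -340.8, 86.0]
tool_rot: [3.141, -0.001, 0.337]
force: [0.7, -0.8, 1.0]
width: 0.1
```

>>> apply_moves(
  increments=[
    {"tx":0,"ty":0,"tz":0,"rx":0,"ry":0,"rz":0,"claw":0.0},
    {"tx":0,"ty":0,"tz":0,"rx":0,"ry":0,"rz":0,"claw":0.0},
    {"tx":0,"ty":0,"tz":0,"rx":0,"ry":0,"rz":0,"claw":0.0},
    {"tx":0,"ty":0,"tz":0,"rx":0,"ry":0,"rz":0,"claw":0.0},
    {"tx":0,"ty":0,"tz":0,"rx":0,"ry":0,"rz":0,"claw":0.0},
    {"tx":0,"ty":0,"tz":0,"rx":0,"ry":0,"rz":0,"claw":0.0},
    {"tx":0,"ty":0,"tz":0,"rx":0,"ry":0,"rz":0,"claw":0.0},
    {"tx":0,"ty":0,"tz":0,"rx":0,"ry":0,"rz":0,"claw":0.0},
    {"tx":0,"ty":0,"tz":0,"rx":0,"ry":0,"rz":0,"claw":0.0},
    {"tx":0,"ty":0,"tz":0,"rx":0,"ry":0,"rz":0,"claw":0.0},
    {"tx":0,"ty":0,"tz":0,"rx":0,"ry":0,"rz":0,"claw":0.0},
    {"tx":0,"ty":0,"tz":0,"rx":0,"ry":0,"rz":0,"claw":0.0},
  ],
)

```text
clock: 3.6
eef_pos: [467.4, -340.2, 85.3]
tool_rot: [-3.142, -0.0, 0.338]
force: [-0.5, 0.1, -0.2]
width: 0.0
```

```bash
python3 - <<'E'
from h import *
cv2.imwrite("pics/s2.png",cv2.resize(get_image("scene")[100:300,300:540,::-1],None,fx=3,fy=3,interpolation=cv2.INTER_CUBIC))
E
```

```text
(no output)
```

View pics/s2.png

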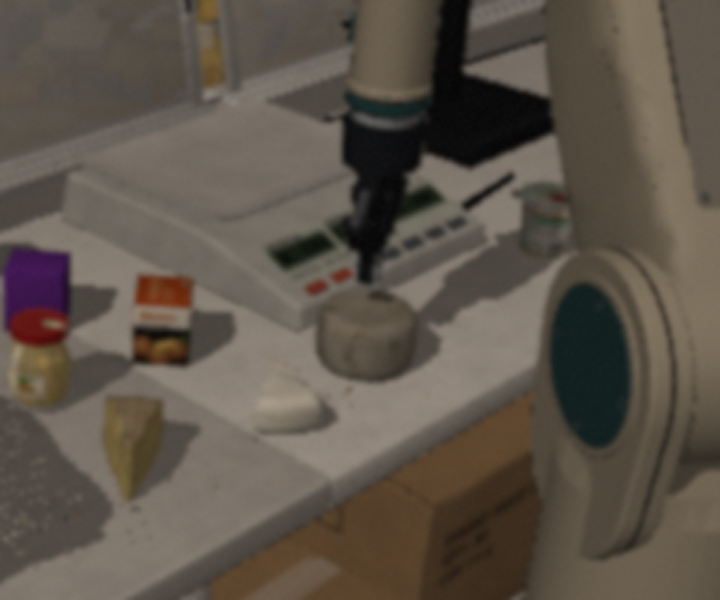

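The tips sit just above the middle of the wheel, at about (366,280) in the crop. I'll hold longer, then rise and move to above the carton.

>>> apply_moves(
  increments=[
    {"tx":0,"ty":0,"tz":0,"rx":0,"ry":0,"rz":0,"claw":0.0},
    {"tx":0,"ty":0,"tz":0,"rx":0,"ry":0,"rz":0,"claw":0.0},
    {"tx":0,"ty":0,"tz":0,"rx":0,"ry":0,"rz":0,"claw":0.0},
    {"tx":0,"ty":0,"tz":0,"rx":0,"ry":0,"rz":0,"claw":0.0},
    {"tx":0,"ty":0,"tz":0,"rx":0,"ry":0,"rz":0,"claw":0.0},
    {"tx":0,"ty":0,"tz":0,"rx":0,"ry":0,"rz":0,"claw":0.0},
    {"tx":0,"ty":0,"tz":0,"rx":0,"ry":0,"rz":0,"claw":0.0},
    {"tx":0,"ty":0,"tz":0,"rx":0,"ry":0,"rz":0,"claw":0.0},
    {"tx":0,"ty":0,"tz":0,"rx":0,"ry":0,"rz":0,"claw":0.0},
    {"tx":0,"ty":0,"tz":0,"rx":0,"ry":0,"rz":0,"claw":0.0},
    {"tx":0,"ty":0,"tz":0,"rx":0,"ry":0,"rz":0,"claw":0.0},
    {"tx":0,"ty":0,"tz":0,"rx":0,"ry":0,"rz":0,"claw":0.0},
  ],
)

```text
clock: 4.85
eef_pos: [467.4, -340.3, 85.3]
tool_rot: [3.142, -0.0, 0.338]
force: [0.2, -0.1, -0.9]
width: -0.2
```

>>> apply_moves(
  increments=[
    {"tx":0,"ty":0,"tz":0,"rx":0,"ry":0,"rz":0,"claw":0.0},
    {"tx":0,"ty":0,"tz":0,"rx":0,"ry":0,"rz":0,"claw":0.0},
    {"tx":0,"ty":0,"tz":0,"rx":0,"ry":0,"rz":0,"claw":0.0},
    {"tx":0,"ty":0,"tz":0.02,"rx":0,"ry":0,"rz":0,"claw":0.0},
    {"tx":0,"ty":0,"tz":0.05,"rx":0,"ry":0,"rz":0,"claw":0.0},
    {"tx":0,"ty":0,"tz":0.08,"rx":0,"ry":0,"rz":0,"claw":0.0},
    {"tx":0,"ty":0,"tz":0.11,"rx":0,"ry":0,"rz":0,"claw":0.0},
    {"tx":0,"ty":0,"tz":0.14,"rx":0,"ry":0,"rz":0,"claw":0.0},
    {"tx":0,"ty":0,"tz":0.165,"rx":0,"ry":0,"rz":0,"claw":0.0},
    {"tx":0,"ty":0,"tz":0.18,"rx":0,"ry":0,"rz":0,"claw":0.0},
  ],
)

```text
clock: 5.85
eef_pos: [468.1, -340.8, 267.7]
tool_rot: [3.139, -0.002, 0.338]
force: [-0.3, -0.5, -0.4]
width: -0.4
```

>>> apply_moves(
  increments=[
    {"tx":0.02,"ty":0.018,"tz":0,"rx":0,"ry":0,"rz":0,"claw":0.0},
    {"tx":0.045,"ty":0.04,"tz":0,"rx":0,"ry":0,"rz":0,"claw":0.0},
    {"tx":0.07,"ty":0.065,"tz":0,"rx":0,"ry":0,"rz":0,"claw":0.0},
    {"tx":0.095,"ty":0.09,"tz":0,"rx":0,"ry":0,"rz":0,"claw":0.0},
    {"tx":0.12,"ty":0.113,"tz":0,"rx":0,"ry":0,"rz":0,"claw":0.0},
    {"tx":0.135,"ty":0.128,"tz":0,"rx":0,"ry":0,"rz":0,"claw":0.0},
    {"tx":0.143,"ty":0.134,"tz":0,"rx":0,"ry":0,"rz":0,"claw":0.0},
    {"tx":0.143,"ty":0.134,"tz":0,"rx":0,"ry":0,"rz":0,"claw":0.0},
    {"tx":0.143,"ty":0.134,"tz":0,"rx":0,"ry":0,"rz":0,"claw":0.0},
  ],
)

```text
clock: 6.75
eef_pos: [609.4, -207.8, 265.2]
tool_rot: [3.141, 0.001, 0.336]
force: [0.4, -0.9, -0.9]
width: 0.1
```

```bash
python3 - <<'E'
from h import *
c=calibration("wrist")
im=get_image("wrist")[:,:,::-1].copy();cv2.imwrite("pics/w3.png",im)
h=cv2.cvtColor(im,cv2.COLOR_BGR2HSV)
m=cv2.inRange(h,(5,150,120),(18,255,255))
for k in cv2.findContours(m,cv2.RETR_EXTERNAL,cv2.CHAIN_APPROX_SIMPLE)[0]:
  if cv2.contourArea(k)>300:
    r=cv2.minAreaRect(k);print(r,ray("wrist",r[0],70,c).round(1))
    for q in cv2.boxPoints(r):print(q,ray("wrist",q,70,c).round(0))
E
```

```text
((314.6982421875, 179.875732421875), (48.461544036865234, 54.615394592285156), 67.38013458251953) [ 610.2 -204.1   70. ]
[280.17163 168.01183] [ 610. -163.   70.]
[330.58582 147.0059 ] [ 651. -209.   70.]
[349.22485 191.73964] [ 610. -246.   70.]
[298.81067 212.74556] [ 567. -199.   70.]
```

View pics/w3.png

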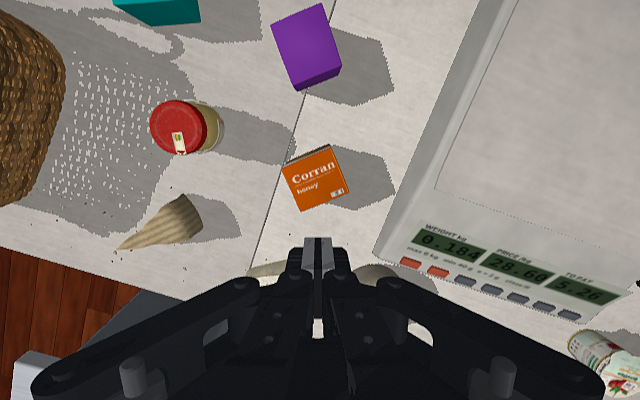

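The wrist view puts the orange carton's top at (315,180), which casts to (610,-204). The top view gave (609,-207), so they agree. I'll go down and hold there.

>>> apply_moves(
  increments=[
    {"tx":0,"ty":0.002,"tz":-0.03,"rx":0,"ry":0,"rz":0,"claw":0.0},
    {"tx":0,"ty":0.002,"tz":-0.06,"rx":0,"ry":0,"rz":0,"claw":0.0},
    {"tx":0,"ty":0.002,"tz":-0.09,"rx":0,"ry":0,"rz":0,"claw":0.0},
    {"tx":0,"ty":0.002,"tz":-0.12,"rx":0,"ry":0,"rz":0,"claw":0.0},
    {"tx":0,"ty":0.002,"tz":-0.145,"rx":0,"ry":0,"rz":0,"claw":0.0},
    {"tx":0,"ty":0.002,"tz":-0.16,"rx":0,"ry":0,"rz":0,"claw":0.0},
    {"tx":0,"ty":0.002,"tz":-0.17,"rx":0,"ry":0,"rz":0,"claw":0.0},
    {"tx":0,"ty":0.002,"tz":-0.17,"rx":0,"ry":0,"rz":0,"claw":0.0},
    {"tx":0,"ty":0.002,"tz":-0.17,"rx":0,"ry":0,"rz":0,"claw":0.0},
  ],
)

```text
clock: 7.7
eef_pos: [611.0, -204.8, 96.3]
tool_rot: [3.14, -0.001, 0.337]
force: [0.3, 0.2, -0.1]
width: -0.1
```

>>> apply_moves(
  increments=[
    {"tx":0,"ty":0,"tz":0,"rx":0,"ry":0,"rz":0,"claw":0.0},
    {"tx":0,"ty":0,"tz":0,"rx":0,"ry":0,"rz":0,"claw":0.0},
    {"tx":0,"ty":0,"tz":0,"rx":0,"ry":0,"rz":0,"claw":0.0},
    {"tx":0,"ty":0,"tz":0,"rx":0,"ry":0,"rz":0,"claw":0.0},
    {"tx":0,"ty":0,"tz":0,"rx":0,"ry":0,"rz":0,"claw":0.0},
    {"tx":0,"ty":0,"tz":0,"rx":0,"ry":0,"rz":0,"claw":0.0},
    {"tx":0,"ty":0,"tz":0,"rx":0,"ry":0,"rz":0,"claw":0.0},
    {"tx":0,"ty":0,"tz":0,"rx":0,"ry":0,"rz":0,"claw":0.0},
    {"tx":0,"ty":0,"tz":0,"rx":0,"ry":0,"rz":0,"claw":0.0},
    {"tx":0,"ty":0,"tz":0,"rx":0,"ry":0,"rz":0,"claw":0.0},
    {"tx":0,"ty":0,"tz":0,"rx":0,"ry":0,"rz":0,"claw":0.0},
    {"tx":0,"ty":0,"tz":0,"rx":0,"ry":0,"rz":0,"claw":0.0},
  ],
)

```text
clock: 8.9
eef_pos: [610.4, -204.3, 95.3]
tool_rot: [-3.142, -0.0, 0.338]
force: [0.3, 0.2, 0.5]
width: 0.0
```

>>> apply_moves(
  increments=[
    {"tx":0,"ty":0,"tz":0,"rx":0,"ry":0,"rz":0,"claw":0.0},
    {"tx":0,"ty":0,"tz":0,"rx":0,"ry":0,"rz":0,"claw":0.0},
    {"tx":0,"ty":0,"tz":0,"rx":0,"ry":0,"rz":0,"claw":0.0},
    {"tx":0,"ty":0,"tz":0,"rx":0,"ry":0,"rz":0,"claw":0.0},
    {"tx":0,"ty":0,"tz":0,"rx":0,"ry":0,"rz":0,"claw":0.0},
    {"tx":0,"ty":0,"tz":0,"rx":0,"ry":0,"rz":0,"claw":0.0},
    {"tx":0,"ty":0,"tz":0,"rx":0,"ry":0,"rz":0,"claw":0.0},
    {"tx":0,"ty":0,"tz":0,"rx":0,"ry":0,"rz":0,"claw":0.0},
    {"tx":0,"ty":0,"tz":0,"rx":0,"ry":0,"rz":0,"claw":0.0},
    {"tx":0,"ty":0,"tz":0,"rx":0,"ry":0,"rz":0,"claw":0.0},
    {"tx":0,"ty":0,"tz":0,"rx":0,"ry":0,"rz":0,"claw":0.0},
    {"tx":0,"ty":0,"tz":0,"rx":0,"ry":0,"rz":0,"claw":0.0},
  ],
)

```text
clock: 10.1
eef_pos: [610.4, -204.3, 95.3]
tool_rot: [3.142, -0.0, 0.338]
force: [0.0, 1.0, -0.6]
width: 0.1
```

>>> apply_moves(
  increments=[
    {"tx":0,"ty":0,"tz":0,"rx":0,"ry":0,"rz":0,"claw":0.0},
    {"tx":0,"ty":0,"tz":0,"rx":0,"ry":0,"rz":0,"claw":0.0},
    {"tx":0,"ty":0,"tz":0,"rx":0,"ry":0,"rz":0,"claw":0.0},
    {"tx":0,"ty":0,"tz":0.02,"rx":0,"ry":0,"rz":0,"claw":0.0},
    {"tx":0,"ty":0,"tz":0.05,"rx":0,"ry":0,"rz":0,"claw":0.0},
    {"tx":0,"ty":0,"tz":0.085,"rx":0,"ry":0,"rz":0,"claw":0.0},
    {"tx":0,"ty":0,"tz":0.12,"rx":0,"ry":0,"rz":0,"claw":0.0},
    {"tx":0,"ty":0,"tz":0.155,"rx":0,"ry":0,"rz":0,"claw":0.0},
    {"tx":0,"ty":0,"tz":0.185,"rx":0,"ry":0,"rz":0,"claw":0.0},
    {"tx":0,"ty":0,"tz":0.205,"rx":0,"ry":0,"rz":0,"claw":0.0},
    {"tx":0,"ty":0,"tz":0.205,"rx":0,"ry":0,"rz":0,"claw":0.0},
  ],
)

```text
clock: 11.2
eef_pos: [612.2, -204.8, 303.9]
tool_rot: [3.138, -0.006, 0.338]
force: [0.3, -0.5, 0.3]
width: -0.2
```

>>> apply_moves(
  increments=[
    {"tx":-0.003,"ty":0.02,"tz":0,"rx":0,"ry":0,"rz":0,"claw":0.0},
    {"tx":-0.008,"ty":0.06,"tz":0,"rx":0,"ry":0,"rz":0,"claw":0.0},
    {"tx":-0.015,"ty":0.105,"tz":0,"rx":0,"ry":0,"rz":0,"claw":0.0},
    {"tx":-0.022,"ty":0.15,"tz":0,"rx":0,"ry":0,"rz":0,"claw":0.0},
    {"tx":-0.028,"ty":0.195,"tz":0,"rx":0,"ry":0,"rz":0,"claw":0.0},
    {"tx":-0.034,"ty":0.24,"tz":0,"rx":0,"ry":0,"rz":0,"claw":0.0},
    {"tx":-0.041,"ty":0.285,"tz":0,"rx":0,"ry":0,"rz":0,"claw":0.0},
    {"tx":-0.048,"ty":0.33,"tz":0,"rx":0,"ry":0,"rz":0,"claw":0.0},
    {"tx":-0.054,"ty":0.375,"tz":0,"rx":0,"ry":0,"rz":0,"claw":0.0},
    {"tx":-0.059,"ty":0.41,"tz":0,"rx":0,"ry":0,"rz":0,"claw":0.0},
    {"tx":-0.062,"ty":0.43,"tz":0,"rx":0,"ry":0,"rz":0,"claw":0.0},
    {"tx":-0.062,"ty":0.43,"tz":0,"rx":0,"ry":0,"rz":0,"claw":0.0},
  ],
)

```text
clock: 12.4
eef_pos: [545.2, 231.1, 298.5]
tool_rot: [-3.139, 0.003, 0.346]
force: [-0.7, 0.1, -0.4]
width: 0.3
```

```bash
python3 - <<'E'
from h import *
c=calibration("wrist");print(c["origin"],c["attitude"],read_state()["eef_pos"])
im=get_image("wrist")[:,:,::-1];cv2.imwrite("pics/w4.png",im)
E
```

```text
[607.05113432 253.00065163 441.90702243] [-0.26369352  0.00329292 -1.22492508] [545.17655506 231.06642325 298.4957138 ]
```

View pics/w4.png

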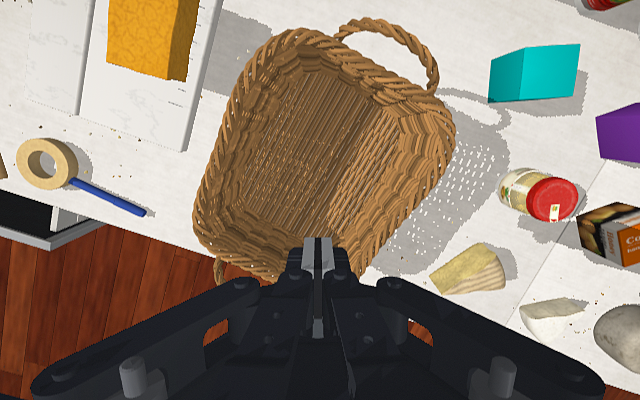

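The wrist view shows the rim's outer edge: left side (245,85)–(195,215), right side (452,140)–(367,262), far side (300,32)–(435,100). I'll project these at z=140.

```bash
python3 - <<'E'
from h import *
for n,p in dict(L1=(245,85),L2=(195,215),R1=(454,140),R2=(367,262),T1=(300,32),T2=(435,100),NL=(225,262)).items(): print(n,ray("wrist",p,140).round(0))
print(ray("wrist",(385,27),173).round(0))
im=cv2.imread("pics/top0.png"); f=lambda u,v:(170+u/2.9,145+v/2.9)
for p in[(45,110),(38,240),(272,130),(245,270),(90,55),(240,70),(60,290),(190,305)]:print(ray("top",f(*p),140).round(0))
E
```

```text
L1 [617. 326. 140.]
L2 [476. 340. 140.]
R1 [637. 118. 140.]
R2 [486. 149. 140.]
T1 [676. 291. 140.]
T2 [665. 151. 140.]
NL [434. 296. 140.]
[695. 224. 173.]
[618. 335. 140.]
[488. 339. 140.]
[594. 108. 140.]
[454. 134. 140.]
[674. 292. 140.]
[656. 140. 140.]
[439. 315. 140.]
[421. 188. 140.]
```

>>> apply_moves(
  increments=[
    {"tx":0,"ty":0.002,"tz":-0.025,"rx":0,"ry":0,"rz":0,"claw":0.0},
    {"tx":0,"ty":0.002,"tz":-0.05,"rx":0,"ry":0,"rz":0,"claw":0.0},
    {"tx":0,"ty":0.002,"tz":-0.075,"rx":0,"ry":0,"rz":0,"claw":0.0},
    {"tx":0,"ty":0.002,"tz":-0.1,"rx":0,"ry":0,"rz":0,"claw":0.0},
    {"tx":0,"ty":0.002,"tz":-0.12,"rx":0,"ry":0,"rz":0,"claw":0.0},
    {"tx":0,"ty":0.002,"tz":-0.13,"rx":0,"ry":0,"rz":0,"claw":0.0},
    {"tx":0,"ty":0.002,"tz":-0.135,"rx":0,"ry":0,"rz":0,"claw":0.0},
    {"tx":0,"ty":0.002,"tz":-0.135,"rx":0,"ry":0,"rz":0,"claw":0.0},
    {"tx":0,"ty":0.002,"tz":-0.135,"rx":0,"ry":0,"rz":0,"claw":0.0},
  ],
)

```text
clock: 13.35
eef_pos: [549.1, 227.6, 166.1]
tool_rot: [3.142, -0.001, 0.337]
force: [0.3, -0.3, -0.1]
width: -0.3
```

>>> apply_moves(
  increments=[
    {"tx":0,"ty":0,"tz":0,"rx":0,"ry":0,"rz":0,"claw":0.0},
    {"tx":0,"ty":0,"tz":0,"rx":0,"ry":0,"rz":0,"claw":0.0},
    {"tx":0,"ty":0,"tz":0,"rx":0,"ry":0,"rz":0,"claw":0.0},
    {"tx":0,"ty":0,"tz":0,"rx":0,"ry":0,"rz":0,"claw":0.0},
    {"tx":0,"ty":0,"tz":0,"rx":0,"ry":0,"rz":0,"claw":0.0},
    {"tx":0,"ty":0,"tz":0,"rx":0,"ry":0,"rz":0,"claw":0.0},
    {"tx":0,"ty":0,"tz":0,"rx":0,"ry":0,"rz":0,"claw":0.0},
    {"tx":0,"ty":0,"tz":0,"rx":0,"ry":0,"rz":0,"claw":0.0},
    {"tx":0,"ty":0,"tz":0,"rx":0,"ry":0,"rz":0,"claw":0.0},
    {"tx":0,"ty":0,"tz":0,"rx":0,"ry":0,"rz":0,"claw":0.0},
    {"tx":0,"ty":0,"tz":0,"rx":0,"ry":0,"rz":0,"claw":0.0},
    {"tx":0,"ty":0,"tz":0,"rx":0,"ry":0,"rz":0,"claw":0.0},
  ],
)

```text
clock: 14.55
eef_pos: [548.4, 227.7, 165.3]
tool_rot: [3.142, 0.0, 0.338]
force: [0.4, 0.1, 0.5]
width: 0.1
```

```bash
python3 - <<'E'
from h import *
im=get_image("scene")[:,:,::-1];cv2.imwrite("pics/s5.png",im)
im=get_image("top")[:,:,::-1];cv2.imwrite("pics/t5.png",im)
E
```

```text
(no output)
```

View pics/s5.png

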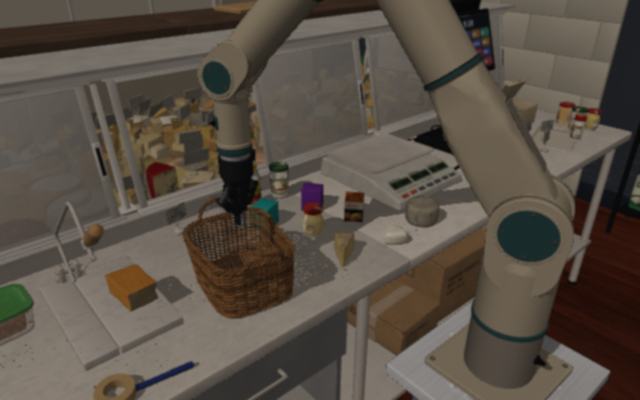

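The fingertips are over the middle of the basket mouth, at about (240,222) in the scene view. Nothing has shifted. I'll finish the hold, rise, and draw back.

>>> apply_moves(
  increments=[
    {"tx":0,"ty":0,"tz":0,"rx":0,"ry":0,"rz":0,"claw":0.0},
    {"tx":0,"ty":0,"tz":0,"rx":0,"ry":0,"rz":0,"claw":0.0},
    {"tx":0,"ty":0,"tz":0,"rx":0,"ry":0,"rz":0,"claw":0.0},
    {"tx":0,"ty":0,"tz":0,"rx":0,"ry":0,"rz":0,"claw":0.0},
    {"tx":0,"ty":0,"tz":0,"rx":0,"ry":0,"rz":0,"claw":0.0},
    {"tx":0,"ty":0,"tz":0,"rx":0,"ry":0,"rz":0,"claw":0.0},
    {"tx":0,"ty":0,"tz":0,"rx":0,"ry":0,"rz":0,"claw":0.0},
    {"tx":0,"ty":0,"tz":0,"rx":0,"ry":0,"rz":0,"claw":0.0},
    {"tx":0,"ty":0,"tz":0,"rx":0,"ry":0,"rz":0,"claw":0.0},
    {"tx":0,"ty":0,"tz":0,"rx":0,"ry":0,"rz":0,"claw":0.0},
    {"tx":0,"ty":0,"tz":0,"rx":0,"ry":0,"rz":0,"claw":0.0},
    {"tx":0,"ty":0,"tz":0,"rx":0,"ry":0,"rz":0,"claw":0.0},
  ],
)

```text
clock: 15.85
eef_pos: [548.4, 227.8, 165.3]
tool_rot: [-3.142, -0.0, 0.338]
force: [0.8, -0.3, 0.2]
width: -0.1
```

>>> apply_moves(
  increments=[
    {"tx":0,"ty":0,"tz":0,"rx":0,"ry":0,"rz":0,"claw":0.0},
    {"tx":0,"ty":0,"tz":0,"rx":0,"ry":0,"rz":0,"claw":0.0},
    {"tx":0,"ty":0,"tz":0,"rx":0,"ry":0,"rz":0,"claw":0.0},
    {"tx":0,"ty":0,"tz":0.02,"rx":0,"ry":0,"rz":0,"claw":0.0},
    {"tx":0,"ty":0,"tz":0.05,"rx":0,"ry":0,"rz":0,"claw":0.0},
    {"tx":0,"ty":0,"tz":0.08,"rx":0,"ry":0,"rz":0,"claw":0.0},
    {"tx":0,"ty":0,"tz":0.11,"rx":0,"ry":0,"rz":0,"claw":0.0},
    {"tx":0,"ty":0,"tz":0.14,"rx":0,"ry":0,"rz":0,"claw":0.0},
    {"tx":0,"ty":0,"tz":0.17,"rx":0,"ry":0,"rz":0,"claw":0.0},
    {"tx":0,"ty":0,"tz":0.19,"rx":0,"ry":0,"rz":0,"claw":0.0},
    {"tx":0,"ty":0,"tz":0.2,"rx":0,"ry":0,"rz":0,"claw":0.0},
  ],
)

```text
clock: 16.95
eef_pos: [549.1, 228.0, 367.5]
tool_rot: [-3.141, -0.003, 0.338]
force: [0.6, 0.7, 0.3]
width: 0.2
```

>>> apply_moves(
  increments=[
    {"tx":-0.01,"ty":-0.03,"tz":0.005,"rx":0,"ry":0,"rz":0,"claw":0.0},
    {"tx":-0.02,"ty":-0.065,"tz":0.01,"rx":0,"ry":0,"rz":0,"claw":0.0},
    {"tx":-0.03,"ty":-0.1,"tz":0.015,"rx":0,"ry":0,"rz":0,"claw":0.0},
    {"tx":-0.04,"ty":-0.14,"tz":0.02,"rx":0,"ry":0,"rz":0,"claw":0.0},
    {"tx":-0.05,"ty":-0.18,"tz":0.025,"rx":0,"ry":0,"rz":0,"claw":0.0},
    {"tx":-0.06,"ty":-0.22,"tz":0.03,"rx":0,"ry":0,"rz":0,"claw":0.0},
    {"tx":-0.07,"ty":-0.26,"tz":0.03,"rx":0,"ry":0,"rz":0,"claw":0.0},
    {"tx":-0.08,"ty":-0.3,"tz":0.03,"rx":0,"ry":0,"rz":0,"claw":0.0},
    {"tx":-0.09,"ty":-0.33,"tz":0.03,"rx":0,"ry":0,"rz":0,"claw":0.0},
    {"tx":-0.1,"ty":-0.35,"tz":0.03,"rx":0,"ry":0,"rz":0,"claw":0.0},
    {"tx":-0.1,"ty":-0.35,"tz":0.03,"rx":0,"ry":0,"rz":0,"claw":0.0},
    {"tx":-0.1,"ty":-0.35,"tz":0.03,"rx":0,"ry":0,"rz":0,"claw":0.0},
  ],
)

```text
clock: 18.15
eef_pos: [448.3, -122.0, 394.9]
tool_rot: [-3.141, 0.0, 0.337]
force: [-0.2, 1.0, 0.1]
width: 0.1
```

>>> apply_moves(
  increments=[
    {"tx":0,"ty":0,"tz":0,"rx":0,"ry":0,"rz":0,"claw":0.0},
    {"tx":0,"ty":0,"tz":0,"rx":0,"ry":0,"rz":0,"claw":0.0},
    {"tx":0,"ty":0,"tz":0,"rx":0,"ry":0,"rz":0,"claw":0.0},
    {"tx":0,"ty":0,"tz":0,"rx":0,"ry":0,"rz":0,"claw":0.0},
  ],
)

```text
clock: 18.55
eef_pos: [448.6, -121.7, 395.2]
tool_rot: [-3.141, 0.0, 0.339]
force: [-0.5, 0.1, 0.2]
width: 0.2
```

```bash
python3 - <<'E'
from h import *
a=cv2.imread("pics/scene0.png");b=get_image("scene")[:,:,::-1].copy()
t=get_image("top")[:,:,::-1].copy();cv2.imwrite("pics/t6.png",t)
cv2.imwrite("pics/s6.png",b)
d=cv2.absdiff(a,b).max(2)
print("basket diff",(d[190:320,175:300]>40).sum(),"small things",(d[180:260,300:410]>40).sum(),"wheel",(d[190:230,400:445]>40).sum())
E
```

```text
basket diff 0 small things 0 wheel 0
```

View pics/s6.png

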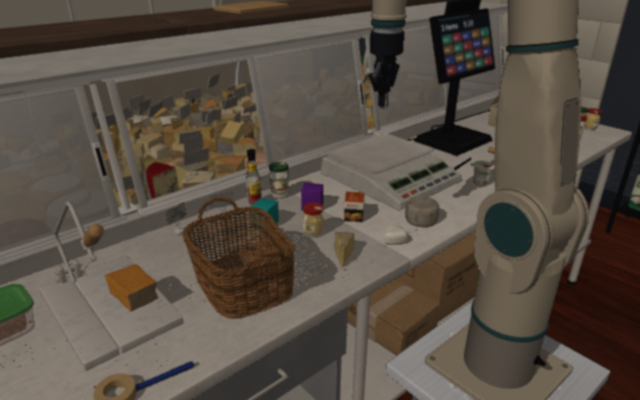

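The hand is well clear (tip at about (385,100)), and the basket, carton, wheel and bystanders stand where they did at the start.

```bash
python3 -c "
from cell import *
print(finish_job())"
```

```text
the job is handed in; nothing more can be done
None
```

The pointing is done and handed in. With the gripper shut, the arm pointed at the round cheese, then the orange carton, then the basket mouth.

- **Holds:** the fingertips stayed still about 25 mm above the middle of each for roughly 2.5 s or more.
- **Travel:** between the stops the tips rose to 265–300 mm, well above everything on the worktop.
- **Drawing back:** the hand finished at about (449, -122, 395) mm, more than 20 cm from the basket. The whole run took about 19 s.

**Checks:**
- **Position:** the top and wrist cameras agreed to about 3 mm on the cheese and the carton. For the basket's centre they differed by about 8 mm sideways, so I aimed between the two. The midpoint of its handles came out another 5 mm or so to the right.
- **Nothing touched:** the before and after scene pictures showed no change around the basket, carton, cheese, jar, wedge or quarter. Each force reading, taken at the end of a move, was about 1 N or less per axis.
- **Refused command:** the first move was rejected because its rows left out some values. The arm did not move, and I sent it again in full.

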